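# Close the evidence case and scan its label

## Robot

A 7-joint arm with a two-finger parallel gripper is mounted at the origin on the work surface. World frame = base frame: x ahead of the robot, y to its left, z up, the work surface at z = 0. Lengths are in mm, angles in rad, forces in N, time in s.
With the tool pointing down it reaches from about 400 to 850 mm from the base axis. Payload 10.4 kg.
Tool frame: the origin (TCP) lies at the very end of the fingers, on their centre line; the grasp point (between the pads) lies 19 mm behind it (manip.pinch_z is the distance from the TCP to the grasp point, in mm); z points along the fingers, y is the line along which they close (so a half turn about z gives the same grasp; the last joint's range is limited). The gripper opens to 87 mm and grips with 3 to 60 N. Pads are 19 mm wide; open, the fingers measure 117 mm over their backs; the gripper's body (75 mm by 190 mm) begins 51 mm behind the grasp point.
Start: joints at [1.203, 0.332, -0.065, 1.46, 0.022, 1.35, -0.088], TCP at [211.278, -588.229, 222.576] pointing down, gripper open.
Joint ranges: [-2.6, 2.6], [-0.5, 2.12], [-1.47, 1.34], [0.16, 2.42], [-1.27, 4.41], [0.06, 2.06], [-2.6, 2.6]. Speed limits (rad/s): [2.22, 2.22, 2.79, 2.79, 3.14, 3.14, 3.14].

## Interface

Orientations are given as a 3x3 rotation matrix whose columns are the frame's x, y, z axes.
In Python, from bench import manip, capture, camera_info gives the robot as it stands.
- The arm moves only by the tool play_rows, never from a script. Its argument "rows" is a list of rows, each a list of 7 numbers: the shift along the tool's x, y, z in mm, then the turn, a rotation vector about the tool's x, y, z in rad, then the finger opening in mm, from 0 to 87. A call has 1 to 10 rows; each row shifts and turns the commanded pose from where the row before left it, along the tool's axes as they then stand; what a row does not reach is not made up. A row lasts 1/8 s, in which the tool goes at most 62.5 mm and 10.7 degrees, less where a joint would pass 70% of its speed; a pose out of reach is approached as far as the arm can. A call is refused whole if a number of a shift passes 62.5 or a number of a turn 0.188, either way. A call with a gripper value outside its range is refused whole. The fingers move at their own pace and stop on an object; the grip force is fixed at half the most. Time passes only in rows, so rows that do not move let the fingers close. It gives the time, the measured TCP pose, the force, the opening and the grip force at its end, in the units of the state.
- manip.read_state(): the state, without advancing time (a new reading comes with each control period).
- capture(name): name is "scene" or "top"; returns (picture, depth): 420x560x3 uint8, red, green, blue; 420x560 float32, mm along the optical axis (not along the pixel's ray), 0 where there is no reading.
- camera_info(name): a dict with "intrinsics" (3x3 intrinsics, pixels), "dist" ([k1, k2, p1, p2, k3] as OpenCV has them; the pictures are not rectified), "rvec" (rotation vector, rad) and "tvec" (3), from world to camera coordinates, as OpenCV has them. Camera axes: x right, y down, z forward; pixel columns grow to the right and rows downward; lengths in mm; the calibration is good to about 2 mm. A picture is of the moment at which its call begins. camera_info takes no time and is no camera call.
- manip.job_done(): hands the job in; it is judged then, once.
The state is a dict: "t": time; "joints": joint angles; "qd": joint speeds; "effort": joint torques, N m; "tool_pos": TCP position; "tcp_rot": TCP orientation; "force": force on the tool from outside, world axes, zero at the start; "wrist_torque": the same for the moment, N m; "finger_gap": finger opening in mm; "grasp_force": force on a finger pad.
Only numpy, scipy, OpenCV 4.12 (cv2) and the standard library are available. Lean on these libraries where they do the work, as an engineer would, in place of code of your own. Each camera call takes 0.05 s, during which the arm holds its last target. There are 200 camera calls.

## Task

Log in the evidence case: close its hinged lid fully, then take the hand scanner from its stand and aim its window at the middle of the bar-code label on the lid from about 10 cm away, above the label, with the window's wide side parallel to the label's long side, and hold it still there for about two seconds. Then lay the scanner back on its stand as it was, level in both saddles with the head at the same end, and let go. The lid stays closed, and the two jars and the can stay where they stand.

Things in the scene. Friction and masses are not known exactly. Their poses are not given: they have to be found in the camera images.
- case: grey painted, open-topped evidence case, fixed to the bench, 150 mm (x) by 200 mm (y) by 70 mm high without its lid. Origin at the centre of its underside, z up; the lid is hinged along its far (+x) upper edge.
- lid (a joint): angle of the case's lid: 0 is closed flat on the case, positive is open, at most 1.6 rad (about upright). Stiff hinge: the lid stays where it is left and is pushed down with a few newtons. The lid is a plain grey plate 200 mm wide (y), 8 mm thick, reaching 160 mm from the hinge (10 mm past the case's front).
- lid_hinge (a point): middle of the hinge line, on the case, 75 mm along +x from the case's centre and 70 mm up, in the plane of the lid's underside. Axes as the case's; the lid turns about y.
- label (a point): centre of the white label with black bars on the outer face of the lid, 75 mm from the hinge line; the label is 100 mm (y, long side) by 55 mm (x). It moves with the lid; z points out of the lid's outer face. With the lid closed it lies 78 mm above the bench, over the case's centre.
- scanner: black bar handle, 34 mm wide (y), 30 mm high, from x = -85 to +78 mm, with a grey head, 48 mm wide, bent 45 degrees down at its front (+x), ending about 131 mm ahead of and 35 mm below the origin; 210 g. Origin on the handle's underside near the balance point, z up: grip here, across y. It starts on the stand, origin over the stand's centre, 60 mm above the bench.
- window: centre of the scanner's dark glass window (42 mm along y by 22 mm) on the end face of the head, at x = +120.6 mm, z = -24.6 mm in the scanner's axes. Its x axis is the line of sight, straight out of the window: 45 degrees below the scanner's +x, towards -z. Its y is the scanner's y (the window's wide side).
- stand: grey plastic scanner stand, fixed: base 130 (x) by 80 (y) by 12 mm, two saddles 14 mm thick in x, centred at x = -46 and +46 mm, floors 60 mm above the bench; 10 mm high lips leave a 46 mm wide channel along x for the handle. Origin at the centre of its underside. Fingers fit between the saddles. The scanner's head points to the stand's +x.
- jar: glass sample jar with a brass-coloured cap, 76 mm across and 115 mm high, loose; leave alone. Origin at the centre of its underside.
- wide_jar: wide glass sample jar with a brass-coloured cap, 90 mm across and 100 mm high, loose; leave alone. Origin at the centre of its underside.
- can: open steel can with charred pieces in it, 104 mm across and 120 mm high, loose; leave alone. Origin at the centre of its underside.

How it is judged:
By the outcome, as a careful person would: the job done as asked, in the order asked, and still so for the second after the job is handed in, with the robot touching nothing.
It also fails if it takes over 70 s, if anything falls off the work surface, if the arm or the gripper's body presses on something with over 40 N, if the wrist force passes 120 N, or if a joint passes its speed limit or range.

## Working session

There is one attempt and no reset: what is moved stays moved. The work goes in short steps, Python scripts to look and compute and a tool call to move; the robot and the scene stay as the last step left them, time stands still between calls to the robot, and variables do not carry over. Pictures are saved under pics/ and viewed, at most 10 in all, crops included, and the job is handed in when it is done.

Besides the shell and the picture viewer there is one more tool, called after "Call:" as name(argument=value, ...) on one line, values as JSON. play_rows: Moves the arm, as the interface text tells. Its arguments: {"type":"object","properties":{"rows":{"type":"array"}},"required":["rows"]}

```bash
mkdir -p pics; ls; cat > h.py <<'E'
import numpy as np, cv2
from bench import manip, capture, camera_info
def cloud(name):
    im,d=capture(name); c=camera_info(name)
    K=np.array(c["intrinsics"],float); D=np.array(c["dist"],float)
    R=cv2.Rodrigues(np.array(c["rvec"],float))[0]; t=np.array(c["tvec"],float).ravel()
    h,w=d.shape; u,v=np.meshgrid(np.arange(w),np.arange(h))
    p=cv2.undistortPoints(np.stack([u,v],-1).reshape(-1,1,2).astype(float),K,D).reshape(h,w,2)
    P=np.dstack([p*d[...,None],d]); W=(P-t)@R
    W[d==0]=np.nan
    return im,W
def save(n,im): cv2.imwrite(n,im[...,::-1])
E
python3 - <<'E'
from h import *
for n in("scene","top"):
    im,W=cloud(n); save(f"pics/{n}0.png",im); np.savez(f"{n}0.npz",im=im,W=W)
    print(n,np.linalg.norm(np.array(camera_info(n)["tvec"])))
s=manip.read_state(); print(s)
E
```

```text
pics
scene 1451.9819665048728
top 1612.8592539413817
{'t': 0.1, 'joints': array([ 1.20342619,  0.3328194 , -0.06467527,  1.4608067 ,  0.02158863,
        1.34991138, -0.08850844]), 'qd': array([-9.31670253e-05, -1.07179568e-03, -7.37195840e-04, -4.53889546e-03,
        1.45979817e-03, -5.20605463e-04, -4.30134393e-04]), 'effort': array([ 8.10764195e-04, -6.24548435e+01,  2.44233274e-02, -3.90717459e+01,
       -6.13990612e-02,  3.66491417e-02,  1.07641038e-04]), 'tool_pos': array([ 211.11390895, -587.91606836,  221.85091061]), 'tcp_rot': array([[ 9.41158620e-01,  3.37964836e-01, -4.70970137e-04],
       [ 3.37965160e-01, -9.41157909e-01,  1.15802374e-03],
       [-5.18859668e-05, -1.24905552e-03, -9.99999219e-01]]), 'force': array([1.15897311, 0.61662385, 0.26135974]), 'wrist_torque': array([ 0.03189903, -0.02846013,  0.01044406]), 'grasp_force': 0.0, 'finger_gap': 86.78492306930649}
```

View pics/scene0.png

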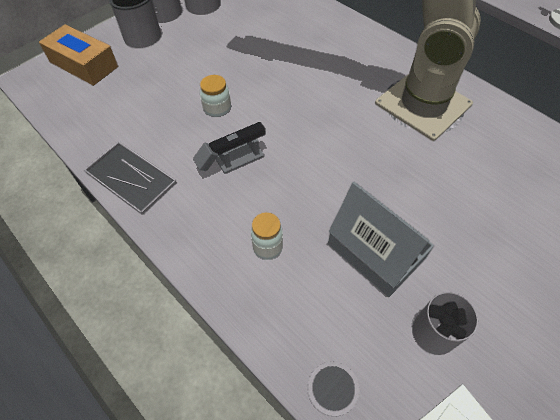

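View pics/top0.png

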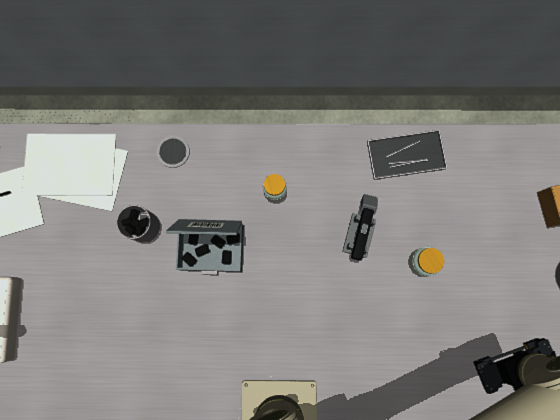

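The scene view shows the lid about 60–90° open with its label facing away from the robot at (373,237), and the scanner at (235,142). In the top view the case is at (210,248), the scanner at (362,228) with its head up (+x), jars at (275,187) and (430,262), and the can at (138,224).

```bash
python3 - <<'E'
from h import *
z=np.load("top0.npz");im,W=z["im"],z["W"]; H=W[...,2]
zs=np.load("scene0.npz");Ws=zs["W"];ims=zs["im"]
def reg(W,x0,x1,y0,y1,lo,hi):
    m=np.zeros(W.shape[:2],bool); m[y0:y1,x0:x1]=1
    return m&(W[...,2]>lo)&(W[...,2]<hi)
print("bench z",np.nanmedian(W[300:330,250:300,2]),np.nanmedian(Ws[170:200,290:320,2]))
for n,b,lo,hi in [("jarA",(255,300,165,210),80,130),("jarB",(405,450,240,285),80,130),("can",(110,165,198,250),105,135),
   ("handle",(335,385,185,270),80,100),("rim",(165,250,228,280),60,80),("lid",(160,250,210,245),85,260),("base",(335,385,185,270),5,16)]:
    m=reg(W,*b,lo,hi);P=W[m]; r=cv2.minAreaRect(P[:,:2].astype(np.float32))
    c=r[0]
    print(n,m.sum(),np.round(r[0]),np.round(r[1]),round(r[2],1),"z",np.round(np.percentile(P[:,2],[5,50,95])))
# handle fit in top: black dark pixels
g=im.max(-1)
m=reg(W,335,385,185,270,82,100)&(g<60);P=W[m];c=P.mean(0);u,s,v=np.linalg.svd(P-c,full_matrices=False);print("handle dir",c,v[0]); a=(P-c)@v[0];print(np.percentile(a,[0,2,98,100]))
# lid plane from scene
m=reg(Ws,320,440,175,300,90,300);P=Ws[m]
m2=reg(Ws,345,415,200,270,80,300);Q=Ws[m2];c=np.median(Q,0)
u,s,v=np.linalg.svd(Q-Q.mean(0),full_matrices=False);print("lid n",v[2],s, Q.mean(0))
# keep plane inliers
d=np.abs((P-Q.mean(0))@v[2]);I=P[d<4];print("lid ext",I.min(0),I.max(0))
m=reg(Ws,350,398,212,262,80,300)&(ims.min(-1)>140);print("label",m.sum(),Ws[m].mean(0))
E
```

```text
bench z 1.332523128436225 0.4638949987881162
jarA 456 [713.  16.] [69. 72.] 44.3 z [ 89. 115. 121.]
jarB 571 [ 484. -455.] [80. 78.] 85.5 z [ 85. 101. 106.]
can 279 [598. 443.] [105. 103.] 73.8 z [105. 115. 125.]
handle 681 [ 578. -262.] [ 46. 188.] 77.3 z [83. 91. 96.]
rim 279 [520. 220.] [131. 203.] 0.3 z [64. 71. 77.]
lid 961 [580. 218.] [199.  61.] 88.6 z [ 95. 175. 224.]
base 778 [ 600. -261.] [161. 278.] 89.3 z [ 5.  8. 15.]
handle dir [ 565.5166436  -254.70584957   90.72954917] [-0.96619594  0.25780462  0.00147516]
[-90.38959929 -79.92980413  75.24823149  79.29285575]
lid n [ 0.93612504 -0.02269833  0.35093402] [2930.00749855 2542.13624822   92.1711796 ] [576.56499451 226.81099703 158.68938235]
lid ext [545.87981666 118.04480494  90.08795724] [605.80919599 393.59767392 225.94554251]
label 300 [581.57063786 220.47256049 146.8364364 ]
```

Call:
play_rows(rows=[[0,0,-35,0,0,0.1725,0],[0,0,-35,0,0,0.1725,0],[26,-52,0,0,0,0,0],[26,-52,0,0,0,0,0],[26,-52,0,0,0,0,0],[26,-52,0,0,0,0,0],[26,-52,0,0,0,0,0],[26,-52,0,0,0,0,0],[26,-52,0,0,0,0,0],[26,-52,0,0,0,0,0]])

```text
t: 1.35
tool_pos: [419.7, -170.4, 292.4]
tcp_rot: [[1.0, -0.0, -0.0], [-0.0, -1.0, -0.0], [-0.0, 0.0, -1.0]]
force: [0.5, 0.3, -0.2]
finger_gap: 1.5
grasp_force: 0.0
```

Call:
play_rows(rows=[[22,-49,0,0,0,0,0],[22,-49,0,0,0,0,0],[22,-49,0,0,0,0,0],[22,-49,0,0,0,0,0],[22,-49,0,0,0,0,0],[22,-49,0,0,0,0,0],[22,-49,0,0,0,0,0],[22,-49,0,0,0,0,0],[0,0,40,0,0,0,0],[0,0,40,0,0,0,0]])

```text
t: 2.6
tool_pos: [595.3, 220.7, 210.9]
tcp_rot: [[1.0, 0.001, -0.001], [0.001, -1.0, 0.0], [-0.001, -0.0, -1.0]]
force: [0.8, -1.1, 0.3]
finger_gap: 0.6
grasp_force: 0.0
```

Call:
play_rows(rows=[[-11,0,13,0,0,0,0],[-10,0,13,0,0,0,0],[-8,0,3,0,0,0,0],[-8,0,3,0,0,0,0],[-7,0,4,0,0,0,0],[-10,0,6,0,0,0,0],[-9,0,7,0,0,0,0],[-9,0,9,0,0,0,0],[-8,0,9,0,0,0,0],[-7,0,10,0,0,0,0]])

```text
t: 3.85
tool_pos: [507.8, 219.8, 134.9]
tcp_rot: [[1.0, -0.0, -0.0], [-0.0, -1.0, -0.0], [-0.0, 0.0, -1.0]]
force: [1.0, 0.8, 0.8]
finger_gap: 0.5
grasp_force: 0.7
```

Call:
play_rows(rows=[[-6,0,10,0,0,0,0],[-5,0,11,0,0,0,0],[-4,0,11,0,0,0,0],[-2,0,12,0,0,0,0],[-1,0,8,0,0,0,0],[0,0,5,0,0,0,0],[0,0,2,0,0,0,0],[0,0,0,0,0,0,0]])

```text
t: 4.85
tool_pos: [490.2, 219.7, 78.2]
tcp_rot: [[1.0, -0.0, -0.0], [-0.0, -1.0, -0.002], [-0.0, 0.002, -1.0]]
force: [-11.5, -4.5, 23.5]
finger_gap: 0.4
grasp_force: 12.4
```

Call:
play_rows(rows=[[0,0,-20,0,0,0,0],[0,0,-50,0,0,0,0],[0,0,-60,0,0,0,0],[0,0,-60,0,0,0,0],[0,48,0,0,0,0,87],[0,48,0,0,0,0,87],[0,48,0,0,0,0,87],[0,48,0,0,0,0,87],[0,48,0,0,0,0,87],[0,0,0,0,0,0,87]])

```text
t: 6.1
tool_pos: [490.4, -24.5, 266.9]
tcp_rot: [[1.0, -0.007, 0.0], [-0.007, -1.0, -0.001], [0.0, 0.001, -1.0]]
force: [0.5, 0.4, 0.3]
finger_gap: 52.5
grasp_force: 0.0
```

```bash
python3 - <<'E'
from h import *
s=manip.read_state();print(s["t"],s["tool_pos"],s["joints"])
out=[]
for n in("scene","top"):
    im,W=cloud(n); np.savez(f"{n}1.npz",im=im,W=W); out.append(im[100:320,150:450])
    x,y,z=[W[...,i] for i in range(3)]
    m=(x>455)&(x<592)&(y>135)&(y<305)&(z>50)&(z<140)
    A=np.c_[x[m],y[m],np.ones(m.sum())];co=np.linalg.lstsq(A,z[m],rcond=None)[0];print(n,"lid plane",co, "z at centre",co@[525,220,1])
    m=(x>400)&(x<650)&(y>80)&(y<350)&(z>66)&(z<95)
    r=cv2.minAreaRect(np.c_[x[m],y[m]].astype(np.float32));print("lid rect",r)
    m2=m&(im.min(-1)>130);P=np.c_[x[m2],y[m2]].astype(np.float32);print("label",m2.sum(),cv2.minAreaRect(P),np.median(P,0))
    # handle top
    m=(x>400)&(x<700)&(y>-340)&(y<-180)&(z>84)&(z<96)
    P=W[m];c=P.mean(0)
    if m.sum()>20: print("handle",m.sum(),cv2.minAreaRect(P[:,:2].astype(np.float32)),np.median(P[:,2]))
save("pics/b1.png",np.hstack([cv2.resize(o,(400,293)) for o in out]))
E
```

```text
6.1 [490.40723921 -24.46512763 266.89802185] [ 0.5783237   0.05182615 -0.63704489  1.70706595  0.03241629  1.392532
 -1.64141954]
scene lid plane [1.91928502e-03 3.39161361e-03 7.68087875e+01] z at centre 78.5625671517776
lid rect ((524.3856811523438, 219.2542266845703), (199.4291229248047, 169.9836883544922), 88.57324981689453)
label 4696 ((523.6712646484375, 218.70767211914062), (198.57530212402344, 168.52928161621094), 88.81907653808594) [528.84393 223.59613]
handle 648 ((574.8447875976562, -256.0858154296875), (43.889808654785156, 179.24803161621094), 74.87165832519531) 89.96335324099101
top lid plane [-2.99545909e-04 -1.19150611e-03  8.01276980e+01] z at centre 79.70830507729409
lid rect ((528.488525390625, 219.87298583984375), (201.1128692626953, 167.49998474121094), 88.61038208007812)
label 643 ((529.1251220703125, 219.83938598632812), (197.10452270507812, 163.274658203125), 88.74307250976562) [543.67957 208.17894]
handle 596 ((574.870361328125, -260.50848388671875), (45.04275131225586, 180.33837890625), 77.38797760009766) 90.50493561250784
```

View pics/b1.png

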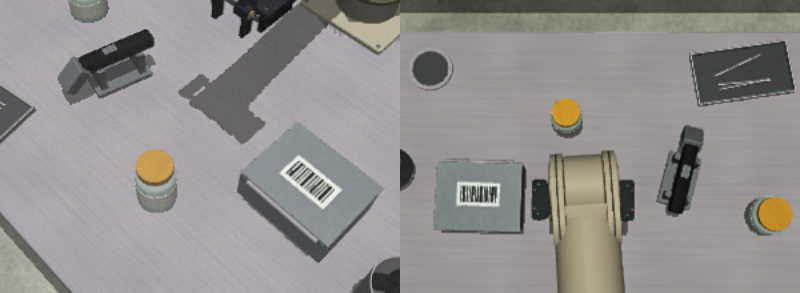

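Lid is closed flat in both views; label at about (478,194) in the right crop and (311,181) in the left crop; the scanner and jars are undisturbed. I'll refine the scanner and label poses now.

```bash
python3 - <<'E'
from h import *
for n in("top","scene"):
    z=np.load(n+"1.npz");im,W=z["im"],z["W"];x,y,zz=[W[...,i] for i in range(3)];g=im.max(-1)
    m=(x>480)&(x<575)&(y>155)&(y<285)&(zz>66)&(zz<95)
    w=(m&(im.min(-1)>150)).astype(np.uint8); w=cv2.morphologyEx(w,cv2.MORPH_CLOSE,np.ones((5,5)))
    k,l,st,ce=cv2.connectedComponentsWithStats(w);i=1+np.argmax(st[1:,4]);q=l==i
    print(n,"label",cv2.minAreaRect(np.c_[x[q],y[q]].astype(np.float32)),q.sum())
    m=(x>400)&(x<720)&(y>-340)&(y<-180)
    t=m&(zz>80)&(zz<98)&(g<70);P=W[t]
    for f in(0,):
        r=cv2.minAreaRect(P[:,:2].astype(np.float32));print("dark handle",r,len(P))
    yaw=np.deg2rad(-14.9);ax=np.array([np.cos(yaw),np.sin(yaw)]);ay=np.array([-ax[1],ax[0]])
    o=np.array([570,-258.]);t=m&(zz>84)&(zz<96);P=W[t];a=(P[:,:2]-o)@ax;b=(P[:,:2]-o)@ay
    for lo in range(-100,120,20):
        s=(a>=lo)&(a<lo+20)
        if s.sum()>4: print(lo,s.sum(),"b",np.round(np.percentile(b[s],[3,50,97]),1),"g",np.median(g[t][s]),"z",np.round(np.median(P[s,2]),1))
    print("a ends",np.percentile(a,[0,1,99,100]))
    t=m&(zz>3)&(zz<20)&(g>40);P=W[t]; t2=m&(zz>8)&(zz<18);P=W[t2];a=(P[:,:2]-o)@ax;b=(P[:,:2]-o)@ay;print("base a",np.percentile(a,[0,2,50,98,100]),"b",np.percentile(b,[0,2,98,100]),len(P))
E
```

```text
top label ((542.9766845703125, 219.1357421875), (101.18242645263672, 55.225502014160156), 71.30936431884766) 560
dark handle ((577.0193481445312, -257.77593994140625), (39.45180130004883, 182.5885772705078), 77.63227844238281) 537
-100 15 b [-11.5   0.3  14. ] g 14.0 z 89.9
-80 63 b [-14.3   1.3  17. ] g 25.0 z 90.6
-60 66 b [-13.2   0.5  15.7] g 25.0 z 91.0
-40 67 b [-14.    3.4  17.4] g 25.0 z 90.5
-20 64 b [-13.2   2.3  17.2] g 24.0 z 91.0
0 60 b [-15.2   0.4  16.8] g 49.5 z 91.2
20 66 b [-14.5   0.9  17.3] g 23.0 z 90.6
40 69 b [-14.5   1.8  17.6] g 23.0 z 90.5
60 65 b [-14.5   3.3  17.9] g 23.0 z 89.6
80 61 b [-18.8   3.   23.8] g 84.0 z 88.8
a ends [-84.51707349 -82.58225213  92.81595964  95.50654181]
base a [-164.20122994 -144.49091751   -2.81867025  136.63649812  158.97304307] b [-105.4576185   -75.20974547   77.81289727  100.78714052] 446
scene label ((523.28369140625, 218.73300170898438), (103.90438079833984, 60.50944900512695), 87.5601577758789) 924
dark handle ((571.151123046875, -255.6332244873047), (38.69746017456055, 168.48887634277344), 77.25755310058594) 564
-100 16 b [-12.8   3.8  16.5] g 50.0 z 90.1
-80 68 b [-15.    3.   17.2] g 43.0 z 90.5
-60 70 b [-15.4   3.8  17.3] g 43.0 z 89.5
-40 69 b [-14.8   4.   17.2] g 43.0 z 89.8
-20 70 b [-14.6   4.5  16.5] g 42.5 z 90.3
0 73 b [-15.8   4.9  17.6] g 80.0 z 90.9
20 75 b [-13.    3.7  17.4] g 42.0 z 90.9
40 72 b [-12.2   4.   17.6] g 41.0 z 90.0
60 77 b [-15.9   2.4  19.2] g 42.0 z 89.5
80 58 b [-18.5   1.8  23.2] g 109.0 z 87.6
a ends [-85.48184321 -82.86203516  90.43368136  93.77047684]
base a [-66.76090668 -61.5940963   -0.6079368   61.90528197  64.42771469] b [-27.40904489 -24.31635585  40.52669651  42.08902239] 606
```

Call:
play_rows(rows=[[10,45,16,0,0,0,87],[10,45,16,0,0,0,87],[10,45,16,0,0,0,87],[10,45,16,0,0,0,87],[10,45,16,0,0,0,87],[0,0,0,0,0,0.1265,87],[0,0,0,0,0,0.1265,87],[0,0,0,0,0.175,0,87],[0,0,0,0,0.175,0,87],[0,0,0,0,0,0,87]])

```text
t: 7.45
tool_pos: [537.6, -243.2, 184.8]
tcp_rot: [[0.91, -0.25, 0.33], [-0.234, -0.968, -0.086], [0.341, 0.001, -0.94]]
force: [-0.4, 0.5, 0.1]
finger_gap: 87.4
grasp_force: 0.0
```

```bash
cat >> h.py <<'E'
from scipy.spatial.transform import Rotation as Ro
def goto(pos,rot=None):
    s=manip.read_state();R=np.array(s["tcp_rot"]);p=np.array(s["tool_pos"])
    print("t",s["t"],"pos",np.round(p,1),"j",np.round(s["joints"],2),"f",np.round(s["force"],1),"gap",round(s["finger_gap"],1))
    print("shift in tool",np.round(R.T@(np.array(pos)-p),1))
    if rot is not None: print("turn",np.round(Ro.from_matrix(R.T@rot).as_rotvec(),4))
def rot(yaw,b): # tool x along heading yaw, tilted b about tool y
    R=np.array([[np.cos(yaw),np.sin(yaw),0],[np.sin(yaw),-np.cos(yaw),0],[0,0,-1.]])
    return R@Ro.from_rotvec([0,b,0]).as_matrix()
E
python3 - <<'E'
from h import *
R=rot(-.26,.35); g=np.array([571,-257,75.])
goto(g+19*R[:,2]-80*R[:,2],R)
E
```

```text
t 7.45 pos [ 537.6 -243.2  184.8] j [ 0.83  0.07 -0.47  1.91 -0.01  0.83 -1.45] f [-0.4  0.5  0.1] gap 87.4
shift in tool [-3.9  4.8 54.4]
turn [-0.0018  0.0022  0.0076]
```

Call:
play_rows(rows=[[-2,2.5,27,0,0,0.008,87],[-2,2.5,27,0,0,0,87],[0,0,25,0,0,0,87],[0,0,25,0,0,0,87],[0,0,20,0,0,0,87],[0,0,10,0,0,0,87],[0,0,0,0,0,0,87]])

```text
t: 8.32
tool_pos: [580.8, -259.9, 59.2]
tcp_rot: [[0.908, -0.257, 0.331], [-0.242, -0.966, -0.085], [0.342, -0.003, -0.94]]
force: [0.4, 0.2, 0.3]
finger_gap: 87.1
grasp_force: 0.0
```

```bash
python3 - <<'E'
from h import *
R=rot(-.26,.35); g=np.array([571,-257,75.])
goto(g+19*R[:,2],R)
ims=[cloud(n)[0] for n in("scene","top")]
save("pics/c1.png",np.hstack([cv2.resize(ims[0][90:200,170:310],(400,314)),cv2.resize(ims[1][180:290,300:440],(400,314))]))
E
```

```text
t 8.325 pos [ 580.8 -259.9   59.2] j [ 0.75  0.32 -0.43  1.92  0.17  0.59 -1.59] f [0.4 0.2 0.3] gap 87.1
shift in tool [-4.2 -0.3  0.7]
turn [-0.0034  0.0008 -0.0008]
```

View pics/c1.png

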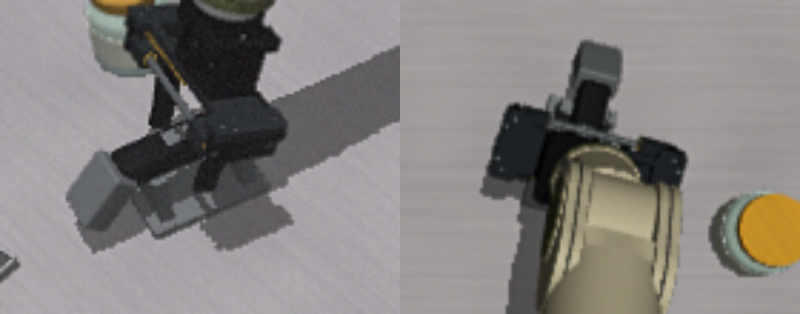

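The fingers straddle the handle (left crop around (200,160)) and sit between the saddles. Next I shift back 4 mm and close.

Call:
play_rows(rows=[[-4,0,0.5,0.0,0,0,87],[0,0,0,0,0,0,30],[0,0,0,0,0,0,25],[0,0,0,0,0,0,25],[0,0,0,0,0,0,25],[0,0,0,0,0,0,25],[0,0,0,0,0,0,25],[0,0,0,0,0,0,25]])

```text
t: 9.43
tool_pos: [576.5, -259.7, 57.5]
tcp_rot: [[0.907, -0.258, 0.332], [-0.243, -0.966, -0.086], [0.343, -0.003, -0.939]]
force: [0.4, 0.2, -0.9]
finger_gap: 33.9
grasp_force: 30.0
```

Call:
play_rows(rows=[[5,0,-14,0,0,0,25],[9,0,-24,0,0,0,25],[17,0,-47,0,0,0,25],[17,0,-47,0,0,0,25],[17,0,-47,0,0,0,25],[12,0,-33,0,0,0,25],[0,0,0,0,0,0,25]])

```text
t: 10.3
tool_pos: [577.1, -260.4, 287.4]
tcp_rot: [[0.906, -0.257, 0.337], [-0.242, -0.966, -0.089], [0.348, -0.001, -0.937]]
force: [0.1, -0.7, -1.4]
finger_gap: 33.6
grasp_force: 30.0
```

```bash
cat >> h.py <<'E'
Rg=np.array([[.907,-.258,.332],[-.243,-.966,-.086],[.343,-.003,-.939]]); u,_,v=np.linalg.svd(Rg);Rg=u@v
TG=np.array([576.5,-259.7,57.5]); YG=np.arctan2(-.258,.966)
def Rsc(yaw,pitch): return Ro.from_euler("ZY",[yaw,pitch]).as_matrix()
Rs=Rsc(YG,0)
W_T=Rg.T@(np.array([571,-257,60.])+Rs@[120.6,0,-24.6]-TG)  # window in tool
S_T=Rg.T@Rs     # scanner axes in tool
def scan_pose(label,yaw=-.0245,h=100):
    R=Rsc(yaw,np.pi/4)@S_T.T
    return np.array(label)+[0,0,h]-R@W_T, R
E
python3 - <<'E'
from h import *
p,R=scan_pose([524.5,219,78]); print(p,R)
goto(p,R)
s=manip.read_state();R0=np.array(s["tcp_rot"])
print("world delta",p-s["tool_pos"]); print("world dz in tool",R0.T@[0,0,1.])
E
```

```text
[459.09049664 219.41312998 274.65411372] [[ 0.90649256 -0.0264338  -0.42139351]
 [-0.02309462 -0.99964841  0.01302677]
 [-0.4215897  -0.00207674 -0.90678432]]
t 10.3 pos [ 577.1 -260.4  287.4] j [ 0.82  0.09 -0.48  1.67  0.01  1.04 -1.48] f [ 0.1 -0.7 -1.4] gap 33.6
shift in tool [-227.3 -433.3  -70.3]
turn [-0.0086 -0.7877 -0.24  ]
world delta [-118.02656713  479.83384828  -12.76888324]
world dz in tool [ 0.34833963 -0.0011578  -0.93736768]
```

Call:
play_rows(rows=[[-15,-25,-5,0,0,0,25],[-24,-46,-8,0,0,0,25],[-24,-46,-8,0,0,0,25],[-24,-46,-8,0,0,0,25],[-24,-46,-8,0,0,0,25],[-24,-46,-8,0,0,0,25],[-24,-46,-8,0,0,0,25],[-24,-46,-8,0,0,0,25],[-24,-46,-7,0,0,0,25],[-20,-40,-6,0,0,0,25]])

```text
t: 11.55
tool_pos: [455.5, 221.4, 275.0]
tcp_rot: [[0.908, -0.257, 0.331], [-0.242, -0.966, -0.087], [0.343, -0.001, -0.939]]
force: [0.6, -0.9, -2.9]
finger_gap: 33.8
grasp_force: 30.0
```

Call:
play_rows(rows=[[0,0,0,-0.002,-0.08,-0.024,25],[0,0,0,-0.002,-0.13,-0.04,25],[0,0,0,-0.002,-0.13,-0.04,25],[0,0,0,-0.002,-0.13,-0.04,25],[0,0,0,0,-0.13,-0.04,25],[0,0,0,0,-0.12,-0.036,25],[0,0,0,0,-0.068,-0.02,25],[0,0,0,0,0,0,25],[0,0,0,0,0,0,25]])

```text
t: 12.68
tool_pos: [456.5, 220.0, 275.9]
tcp_rot: [[0.905, -0.027, -0.425], [-0.023, -1.0, 0.016], [-0.426, -0.005, -0.905]]
force: [0.0, 0.5, -1.6]
finger_gap: 33.6
grasp_force: 30.0
```

```bash
python3 - <<'E'
from h import *
p,R=scan_pose([524.5,219,78]); goto(p,R)
im,W=cloud("scene"); np.savez("scene2.npz",im=im,W=W)
imt,Wt=cloud("top"); np.savez("top2.npz",im=imt,W=Wt)
save("pics/d1.png",np.hstack([cv2.resize(im[120:320,270:470],(400,400)),cv2.resize(imt[150:350,130:330],(400,400))]))
E
```

```text
t 12.675 pos [456.5 220.  275.9] j [ 0.34  0.61 -1.15  1.34  0.24  1.84 -2.39] f [ 0.   0.5 -1.6] gap 33.6
shift in tool [2.9 0.5 0. ]
turn [-0.0031  0.0044  0.0004]
```

View pics/d1.png

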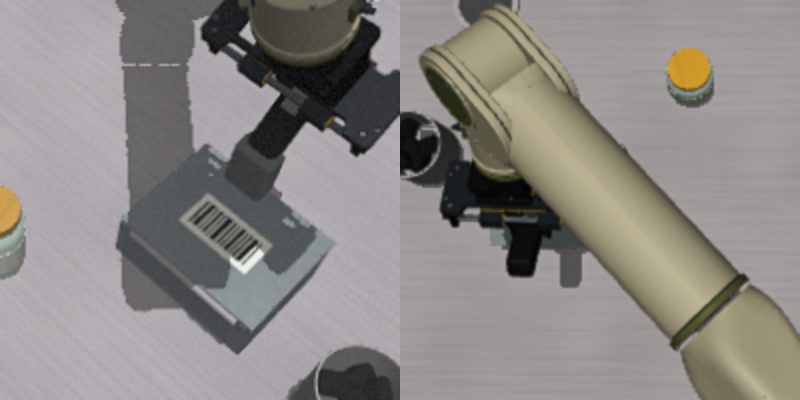

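The scanner is held pitched over the label: head at (255,165) in the left crop, label at (225,232), nothing touching. I'll check the in-hand pose from the depth.

```bash
python3 - <<'E'
from h import *
s=manip.read_state();R=np.array(s["tcp_rot"]);p=np.array(s["tool_pos"])
RS=R@S_T; w=p+R@W_T; O=w-RS@[120.6,0,-24.6]
print("window",w,"sight",RS@[.7071,0,-.7071],"y",RS[:,1])
z=np.load("scene2.npz");im,W=z["im"],z["W"]
L=(W-O)@RS
m=(L[...,0]>-100)&(L[...,0]<150)&(abs(L[...,1])<30)&(L[...,2]>-45)&(L[...,2]<40)&(W[...,2]>120)
Q=L[m]
t=Q[(Q[:,2]>22)&(Q[:,0]>25)&(Q[:,0]<74)]
print("handle top n",len(t)); 
if len(t)>10:
    A=np.c_[t[:,0],np.ones(len(t))];print("top z vs x",np.linalg.lstsq(A,t[:,2],rcond=None)[0],"y range",np.percentile(t[:,1],[3,97]))
h=Q[Q[:,0]>80]; d=h@[.7071,0,-.7071];print("head: along sight max",np.percentile(d,[90,97,100]),"expected",120.6*.7071+24.6*.7071,"y",np.percentile(h[:,1],[2,98]))
im=im;x,y,zz=[W[...,i] for i in range(3)]
w2=((x>480)&(x<575)&(y>155)&(y<285)&(zz>66)&(zz<95)&(im.min(-1)>110)).astype(np.uint8)
w2=cv2.morphologyEx(w2,cv2.MORPH_CLOSE,np.ones((5,5)));k,l,st,ce=cv2.connectedComponentsWithStats(w2);i=1+np.argmax(st[1:,4]);q=l==i
print("label",cv2.minAreaRect(np.c_[x[q],y[q]].astype(np.float32)),st[i])
for n in("scene0",):
    z=np.load(n+".npz")
E
```

```text
window [521.62958646 219.60332766 179.4734407 ] sight [-0.0036663   0.00276882 -0.99997986] y [0.02563882 0.9996677  0.00267395]
handle top n 404
top z vs x [-1.11426760e-02  2.91176006e+01] y range [-16.78662626  14.3435352 ]
head: along sight max [90.38967043 94.78714891 99.67611825] expected 102.67092 y [-23.78612161  22.35477204]
label ((531.6052856445312, 229.4329833984375), (133.66427612304688, 49.553916931152344), 68.92607116699219) [ 360  217   46   51 1033]
```

Call:
play_rows(rows=[[2.5,0.5,0,0,0.003,0,25],[0,0,0,0,0,0,25],[0,0,0,0,0,0,25],[0,0,0,0,0,0,25],[0,0,0,0,0,0,25],[0,0,0,0,0,0,25],[0,0,0,0,0,0,25],[0,0,0,0,0,0,25],[0,0,0,0,0,0,25],[0,0,0,0,0,0,25]])

```text
t: 14.02
tool_pos: [459.2, 219.1, 274.8]
tcp_rot: [[0.905, -0.028, -0.424], [-0.023, -1.0, 0.017], [-0.424, -0.005, -0.906]]
force: [0.4, 1.0, -1.8]
finger_gap: 33.8
grasp_force: 30.0
```

Call:
play_rows(rows=[[0,0,0,0,0,0,25],[0,0,0,0,0,0,25],[0,0,0,0,0,0,25],[0,0,0,0,0,0,25],[0,0,0,0,0,0,25],[0,0,0,0,0,0,25],[0,0,0,0,0,0,25],[0,0,0,0,0,0,25],[0,0,0,0,0,0,25],[0,0,0,0,0,0,25]])

```text
t: 15.28
tool_pos: [459.3, 219.1, 274.8]
tcp_rot: [[0.905, -0.028, -0.424], [-0.023, -1.0, 0.017], [-0.424, -0.005, -0.906]]
force: [0.0, -0.6, -2.9]
finger_gap: 33.7
grasp_force: 30.0
```

Call:
play_rows(rows=[[0,0,0,0,0,0,25],[0,0,0,0,0,0,25],[0,0,0,0,0,0,25],[0,0,0,0.002,0.08,0.024,25],[0,0,0,0.002,0.13,0.04,25],[0,0,0,0.002,0.13,0.04,25],[0,0,0,0.002,0.13,0.04,25],[0,0,0,0,0.13,0.04,25],[0,0,0,0,0.12,0.036,25],[0,0,0,0,0.065,0.02,25]])

```text
t: 16.52
tool_pos: [458.2, 219.5, 274.8]
tcp_rot: [[0.91, -0.258, 0.326], [-0.243, -0.966, -0.088], [0.337, 0.001, -0.941]]
force: [-0.3, -0.2, -3.0]
finger_gap: 34.1
grasp_force: 30.0
```

Call:
play_rows(rows=[[15,25,5,0,0,0,25],[24,46,8,0,0,0,25],[24,46,8,0,0,0,25],[24,46,8,0,0,0,25],[24,46,8,0,0,0,25],[24,46,8,0,0,0,25],[24,46,8,0,0,0,25],[24,46,8,0,0,0,25],[20,40,7,0,0,0,25],[0,0,0,0,0,0,25]])

```text
t: 17.77
tool_pos: [565.3, -213.5, 276.6]
tcp_rot: [[0.91, -0.263, 0.32], [-0.249, -0.965, -0.085], [0.331, -0.003, -0.944]]
force: [-0.2, 0.7, -3.0]
finger_gap: 33.8
grasp_force: 30.0
```

```bash
python3 - <<'E'
from h import *
goto(TG+[0,0,60],Rg)
E
```

```text
t 17.775 pos [ 565.3 -213.5  276.6] j [ 0.87  0.05 -0.59  1.73  0.02  1.03 -1.56] f [-0.2  0.7 -3. ] gap 33.8
shift in tool [-31.   42.  157.6]
turn [ 0.0019  0.0129 -0.0044]
```

Call:
play_rows(rows=[[-6,14,20,0.002,0.013,-0.004,25],[-6,14,30,0,0,0,25],[-6,14,35,0,0,0,25],[-6,0,35,0,0,0,25],[-6,0,30,0,0,0,25],[0,0,8,0,0,0,25],[0,0,0,0,0,0,25],[0,0,0,0,0,0,25]])

```text
t: 18.77
tool_pos: [581.5, -256.7, 120.6]
tcp_rot: [[0.907, -0.253, 0.336], [-0.238, -0.967, -0.086], [0.347, -0.002, -0.938]]
force: [0.5, 0.3, -2.2]
finger_gap: 33.6
grasp_force: 30.0
```

```bash
python3 - <<'E'
from h import *
goto(TG+[0,0,20],Rg); print(Rg.T@[0,0,1])
E
```

```text
t 18.775 pos [ 581.5 -256.7  120.6] j [ 0.86  0.25 -0.55  1.87  0.15  0.71 -1.58] f [ 0.5  0.3 -2.2] gap 33.6
shift in tool [-18.7   4.2  39. ]
turn [-0.0006 -0.004   0.0052]
[ 0.34308579 -0.00283809 -0.93929979]
```

Call:
play_rows(rows=[[-4,3,0,0,-0.004,0.005,25],[-5,1,13,0,0,0,25],[-5,0,13,0,0,0,25],[-5,0,13,0,0,0,25],[0,0,0,0,0,0,25],[0,0,0,0,0,0,25]])

```text
t: 19.52
tool_pos: [575.6, -259.1, 75.9]
tcp_rot: [[0.908, -0.258, 0.331], [-0.243, -0.966, -0.084], [0.341, -0.004, -0.94]]
force: [0.3, 0.6, -2.3]
finger_gap: 33.9
grasp_force: 30.0
```

```bash
python3 - <<'E'
from h import *
goto(TG+[0,0,1],Rg)
E
```

```text
t 19.525 pos [ 575.6 -259.1   75.9] j [ 0.84  0.3  -0.53  1.91  0.19  0.62 -1.61] f [ 0.3  0.6 -2.3] gap 33.9
shift in tool [-5.   0.5 16.6]
turn [-0.0013  0.0018  0.    ]
```

Call:
play_rows(rows=[[-2,0.5,6,-0.001,0.002,0,25],[-2,0,5,0,0,0,25],[-1,0,4,0,0,0,25],[0,0,1.5,0,0,0,25],[0,0,0,0,0,0,25],[0,0,0,0,0,0,25]])

```text
t: 20.27
tool_pos: [576.3, -259.9, 58.7]
tcp_rot: [[0.907, -0.258, 0.332], [-0.243, -0.966, -0.086], [0.343, -0.003, -0.939]]
force: [-0.3, 0.7, -2.0]
finger_gap: 33.8
grasp_force: 30.0
```

```bash
python3 - <<'E'
from h import *
goto(TG,Rg)
E
```

```text
t 20.275 pos [ 576.3 -259.9   58.7] j [ 0.83  0.33 -0.51  1.93  0.22  0.59 -1.63] f [-0.3  0.7 -2. ] gap 33.8
shift in tool [-0.3 -0.2  1.2]
turn [ 0.0001 -0.0003 -0.0001]
```

Still carrying the weight, so I lower until it touches, then release gently.

Call:
play_rows(rows=[[-0.4,0,1.0,0,0,0,25],[0,0,0.5,0,0,0,25],[0,0,0,0,0,0,25],[0,0,0,0,0,0,25]])

```text
t: 20.78
tool_pos: [576.6, -260.0, 57.4]
tcp_rot: [[0.907, -0.258, 0.333], [-0.243, -0.966, -0.086], [0.344, -0.003, -0.939]]
force: [-3.7, 1.1, 5.8]
finger_gap: 33.3
grasp_force: 30.0
```

Contact (force sign flipped). Open and retreat along the tool axis.

Call:
play_rows(rows=[[0,0,0,0,0,0,45],[0,0,0,0,0,0,70],[0,0,0,0,0,0,87],[0,0,0,0,0,0,87],[0,0,0,0,0,0,87],[0,0,0,0,0,0,87],[0,0,0,0,0,0,87],[0,0,0,0,0,0,87]])

```text
t: 21.78
tool_pos: [576.3, -259.9, 57.0]
tcp_rot: [[0.907, -0.258, 0.332], [-0.243, -0.966, -0.086], [0.343, -0.003, -0.939]]
force: [0.7, 0.2, -0.2]
finger_gap: 86.7
grasp_force: 0.0
```

Call:
play_rows(rows=[[0,0,-10,0,0,0,87],[0,0,-20,0,0,0,87],[0,0,-30,0,0,0,87],[0,0,-40,0,0,0,87],[0,0,-50,0,0,0,87],[0,0,-50,0,0,0,87],[-40,0,0,0,0,0,87],[-40,0,0,0,0,0,87],[0,0,0,0,0,0,87]])

```text
t: 22.9
tool_pos: [434.9, -222.9, 216.9]
tcp_rot: [[0.907, -0.259, 0.331], [-0.244, -0.966, -0.087], [0.342, -0.002, -0.94]]
force: [-0.2, -0.5, 0.2]
finger_gap: 87.1
grasp_force: 0.0
```

```bash
python3 - <<'E'
from h import *
s=manip.read_state();print(s["t"],s["tool_pos"],s["qd"].round(3))
o=[]
for n,b in(("scene",(0,350,150,500)),("top",(110,310,100,460))):
    im,W=cloud(n);o.append(cv2.resize(im[b[0]:b[1],b[2]:b[3]],(400,400)))
    x,y,zz=[W[...,i] for i in range(3)]
    ax=np.array([np.cos(-.26),np.sin(-.26)]);ay=np.array([-ax[1],ax[0]])
    m=(zz>82)&(zz<98)&(x>450)&(x<720)&(y>-340)&(y<-180);P=W[m];a=(P[:,:2]-[571,-257])@ax;b2=(P[:,:2]-[571,-257])@ay
    k=(a>-80)&(a<70);A=np.c_[a[k],b2[k],np.ones(k.sum())];print(n,"tilt",np.linalg.lstsq(A,P[k,2],rcond=None)[0],"ends",np.percentile(a,[1,99]),"b",np.percentile(b2[k],[3,97]))
    m=(x>455)&(x<592)&(y>135)&(y<305)&(zz>50)&(zz<140);print("lid z",np.percentile(zz[m],[5,50,95]))
save("pics/e1.png",np.hstack(o))
E
```

```text
22.9 [ 434.88512057 -222.87716046  216.85629144] [-0.01   0.049 -0.019 -0.083  0.029 -0.017 -0.039]
scene tilt [ 5.02439774e-03 -1.16336867e-01  9.00375535e+01] ends [-83.01752119  91.72151127] b [-15.99168642  15.43824072]
lid z [75.94725505 78.58278976 81.22588243]
top tilt [-1.14161570e-03 -3.67455529e-02  9.07320903e+01] ends [-83.12669724  94.04605204] b [-16.39867069  15.36173735]
lid z [74.26585231 79.73809015 85.04999054]
```

View pics/e1.png

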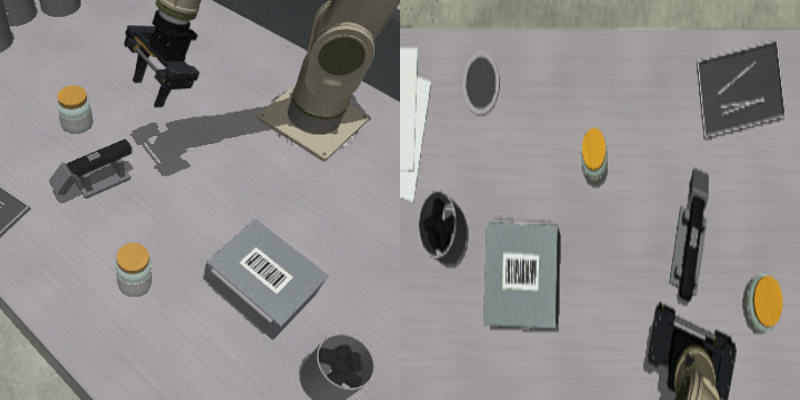

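The scanner is level on its stand with its head at the same end, (62,180) in the left crop. The lid is closed, the jars and can haven't moved, and the gripper is clear.

Call:
play_rows(rows=[[0,0,0,0,0,0,87],[0,0,0,0,0,0,87]])

```text
t: 23.25
tool_pos: [438.0, -223.2, 217.7]
tcp_rot: [[0.907, -0.257, 0.333], [-0.243, -0.966, -0.085], [0.343, -0.003, -0.939]]
force: [0.7, 0.1, -0.8]
finger_gap: 87.1
grasp_force: 0.0
```

```bash
python3 -c "
from bench import manip
print(manip.job_done())"
```

```text
the job is handed in; nothing more can be done
None
```

The job is handed in at about 23 s (no verdict was returned): the lid is closed, the label was scanned from about 10 cm above for over 2 s, the scanner is back level on its stand and released, and the jars and can look unmoved.

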